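# Turn a dowelled cover over and hold it above its housing

### The arm

A 6-joint arm with a two-finger parallel gripper is mounted at the origin on the work surface; the furniture and walls round the work are solid. World frame = base frame: x ahead of the robot, y to its left, z up, the work surface at z = 0. Lengths are in m, angles in rad, forces in N, time in s.
With the tool pointing down it reaches from about 0.325 to 0.9 m from the base axis. Payload 6.1 kg.
Tool frame: the origin (TCP) lies on the centre line of the jaws, within the pads' length; the fingertips stand 8 mm ahead of it and the grasp point (between the pads) lies 11 mm behind it (tip_reach is the distance from the TCP to the fingertips, in m); z points along the fingers, y is the line along which they close (so a half turn about z gives the same grasp; the last joint's range is limited). The gripper opens to 85 mm and grips with 20 to 120 N. Pads are 22 mm wide; open, the fingers measure 114 mm over their backs; the gripper's body (76 mm by 85 mm) begins 54 mm behind the grasp point. The pads swing forward as they close: fully open they stand 13 mm farther back than shut.
Start: joints at [1.184, 0.22, 1.526, -0, 1.395, -0.126], TCP at [0.161, 0.604, 0.239] pointing down, gripper open.
Joint ranges: [-2.98, 2.98], [-0.91, 2.08], [0.09, 2.57], [-1.24, 4.39], [0.2, 2.65], [-2.68, 2.68]. Speed limits (rad/s): [2.57, 2.57, 3.01, 3.14, 3.14, 3.14].

### API

Orientations are given as a rotation vector (axis times angle).
In Python, from station import sense, capture, finish_job, trace, tip_of, tip_reach gives the robot as it stands.
- The arm moves only by the shell command python3 -m jog 'ROWS' [OPENING] [FORCE]. ROWS is text: rows parted by semicolons, each of 6 numbers parted by spaces: the shift along the tool's x, y, z in m, then the turn, a rotation vector about the tool's x, y, z in rad. A call has 1 to 20 rows; each row is the pose to reach, as a shift and turn from the pose commanded when the call began, along the tool's axes at that moment; what a row does not reach only later rows make up. A row lasts 1/10 s, in which the tool goes at most 50 mm and 8.59 degrees, less where a joint would pass 70% of its speed; a pose out of reach is approached as far as the arm can. A call with a gripper value outside its range is refused whole. OPENING is the opening, from 0 (shut) to 1 (fully open), set as the call begins (- or left out, the last holds). The fingers move at their own pace and stop on an object; FORCE is the grip in N (left out, the last holds). Time passes only in rows, so rows that repeat a pose let the fingers close. It gives the time, the measured TCP pose, the force, the opening and the grip force at its end, in the units of the state.
- sense(): the state, without advancing time (a new reading comes with each control period).
- capture(name): name is "scene" or "top" or "wrist"; returns a dict with "img" (384x512x3 uint8, red, green, blue), "fov_y" (degrees; the focal length in pixels is half the picture's height over the tangent of half this angle, whatever the lens; pixels are square), "cx", "cy" (the principal point, pixels), "k1" (the pictures are not rectified: a ray, as slopes to the right and down, at radius r is drawn at 1 + k1 r^2 times it, then the intrinsics apply), "eye" and "attitude" of the camera in the world. Camera axes: x right, y up, looking along -z (the intrinsics and any distortion apply to the point x, -y, -z); pixel columns grow to the right and rows downward; lengths in m; the calibration is good to about 2 mm. A picture is of the moment at which its call begins. There is no depth.
- finish_job(): hands the job in; it is judged then, once.
Trained networks look in a picture, given as the dict that the camera call returned (one of the last four; its "shot" number tells which), for a name from the list of things; names that differ only in an ending like _2 or _b are one class to them, and where a whole thing is asked for, a point or a joint stands for the part that bears it (a point fixed in the world has none). Each returns a list of dicts, best first, with "confidence" (0 to 1); they miss things now and then, are a little off and sometimes report something else, mostly with a low value. They report only what shows in the picture. A call takes as long as a camera call. They do not tell look-alikes from the thing itself.
- trace(picture, label): "pixels" (384x512 bool, what is visible of it) and "xy" ([column, row] in pixels, amid what is visible of it).
- tip_of(picture, label): "xy" ([column, row] in pixels: a listed point, or the origin of a listed thing).
The state is a dict: "time_s": time; "joint_positions": joint angles; "dq": joint speeds; "tau": joint torques, N m; "tcp_pos": TCP position; "tcp_rot": TCP orientation; "wrist_force": force on the tool from outside, world axes, zero at the start; "wrist_torque": the same for the moment, N m; "gripper_width": finger opening in m; "finger_force": force on a finger pad.
Only numpy, scipy, OpenCV 4.12 (cv2) and the standard library are available. Lean on these libraries where they do the work, as an engineer would, in place of code of your own. Each camera call takes 0.05 s, during which the arm holds its last target. There are 200 camera calls.

### The job

The cover plate lies in the V-cradle with its two dowel pins facing up. Tip it over in the cradle so that the pins face down, take it up, carry it over the row of tube sleeves without disturbing any of them, and finish while still holding it level and motionless with each pin centred above a hole of the one housing whose holes have the same spacing, the pin ends about a centimetre above the housing (either way round). Do not touch a housing with the plate and do not let go: the fitter looks under it before it is seated.

Things in the scene. Friction and masses are not known exactly. Their poses are not given: they have to be found in the camera images.
- cover_plate: Loose flat aluminium plate 100 x 56 x 10 mm, 0.2 kg. Origin: slab centre; x along its length, y across, z out of the outer face, which has a round boss (20 mm wide, 5 mm high). Two 10 mm steel pins stick 12 mm out of the inner (-z) face. Starts on the cradle's left 45 degree slope, pins up, +x end up, lower end in the valley, y along the valley; its upper 34 mm overhang the cheeks.
- pin0_tip (a point): end of the plate's pin at x = -32, y = 0, z = -17 mm of the plate (pins 64 mm apart). Pushed from behind (from the left) at its upper end, the plate passes upright and drops onto the right slope by itself.
- pin1_tip (a point): end of the plate's pin at x = +32, y = 0, z = -17 mm of the plate. Tipped over, the plate lies pins down on the right slope, +x end up, lower end 0 to 10 mm from the valley; there it can be gripped across its 56 mm width, tool tilted 45 degrees.
- cradle: Dark steel V-cradle, fixed: base 130 x 50 x 6 mm with two 6 mm thick V cheeks at y = -17 and +17 mm, open between them for pins and boss. Origin: centre of underside; z up; x from left to right slope (to the robot's right, within 25 degrees); y along the valley. The 45 degree slopes meet square at x = 0, z = 32 mm; each 66 mm long, its end 79 mm high at x = -47 or +47 mm.
- wide_housing: The housing that matches the cover: fixed aluminium block 104 x 60 mm, 50 mm high, on a foot flange 84 mm wide. Origin: centre of underside; x along its length, z up. Two 15 mm holes, 20 mm deep, in the top face on the length centreline at x = -32 and +32 mm (64 mm apart).
- narrow_housing: The other housing, which does not match: fixed aluminium block 104 x 60 mm, 50 mm high, on a foot flange 84 mm wide. Origin: centre of underside; x along its length, z up. Two 15 mm holes, 20 mm deep, in the top face on the length centreline at x = -18 and +18 mm (only 36 mm apart). The two housings may stand in either of the two places.
- wide_housing_hole0 (a point): mouth of the matching housing's hole at x = -32 mm, level with its top face
- wide_housing_hole1 (a point): mouth of the matching housing's hole at x = +32 mm, level with its top face
- big_sleeve: loose thin-walled turned aluminium tube sleeve standing upright, 130 mm diameter, 138 mm high, in the row between cradle and housings. Origin: centre of its underside.
- mid_sleeve: loose thin-walled turned aluminium tube sleeve standing upright, 88 mm diameter, 69 mm high, in the same row. Origin: centre of its underside.
- lone_sleeve: thin-walled turned aluminium tube sleeve standing upright, 88 mm diameter, 69 mm high, at the far end of the row, stuck fast to the table. Origin: centre of its underside.
Mind the look-alikes: they are no part of the job. Leave any brown look-alike of the cover_plate alone.

How it is judged:
By the outcome, as a careful person would: the job done as asked, in the order asked, and still so for the second after the job is handed in, while the arm keeps its last pose, push and grip.
It also fails if it takes over 58 s, if anything falls off the work surface, if the arm or the gripper's body presses on something with over 40 N, if the wrist force passes 120 N, or if a joint passes its speed limit or range.

## Working session

There is one attempt and no reset: what is moved stays moved. The work goes in short steps, Python scripts to look and compute and a shell command to move; the robot and the scene stay as the last step left them, time stands still between calls to the robot, and variables do not carry over. Pictures are saved under pics/ and viewed, at most 10 in all, crops included, and the job is handed in when it is done.

```bash
ls; mkdir -p pics
cat > h.py <<'E'
import numpy as np, cv2
from scipy.spatial.transform import Rotation as R
from station import sense, capture, finish_job, trace, tip_of, tip_reach
def att(c):
    a=np.array(c["attitude"],float)
    return a if a.shape==(3,3) else (R.from_rotvec(a).as_matrix() if a.size==3 else R.from_quat(a).as_matrix())
def K(c):
    f=192/np.tan(np.radians(c["fov_y"])/2); return np.array([[f,0,c["cx"]],[0,f,c["cy"]],[0,0,1.]])
D=lambda c: np.array([c["k1"],0,0,0,0.])
def ray(c,xy):
    u=cv2.undistortPoints(np.array(xy,float).reshape(-1,1,2),K(c),D(c)).reshape(-1,2)
    d=np.c_[u[:,0],-u[:,1],-np.ones(len(u))]@att(c).T
    return np.array(c["eye"]),d
def onz(c,xy,z):
    e,d=ray(c,xy); return e+d*((z-e[2])/d[:,2])[:,None]
def proj(c,P):
    p=(np.array(P,float).reshape(-1,3)-np.array(c["eye"]))@att(c)
    p=p*[1,-1,-1]
    return cv2.projectPoints(p,np.zeros(3),np.zeros(3),K(c),D(c))[0].reshape(-1,2)
def tri(obs):
    A=np.zeros((3,3));b=np.zeros(3)
    for c,xy in obs:
        e,d=ray(c,xy);d=d[0]/np.linalg.norm(d[0]);M=np.eye(3)-np.outer(d,d);A+=M;b+=M@e
    return np.linalg.solve(A,b)
E
python3 - <<'E'
from h import *
S=sense();print(S)
for n in ["scene","top","wrist"]:
    c=capture(n);cv2.imwrite(f"pics/{n}0.png",c["img"][:,:,::-1])
    print(n,{k:v for k,v in c.items() if k!="img"})
    for l in ["cover_plate","pin0_tip","pin1_tip","cradle","wide_housing","narrow_housing","wide_housing_hole0","wide_housing_hole1","big_sleeve","mid_sleeve","lone_sleeve"]:
        print(l,[(np.round(t["xy"],1).tolist(),round(t["confidence"],2)) for t in tip_of(c,l)][:4])
E
```

```text
pics
{'time_s': 0.0, 'joint_positions': array([ 1.18389907e+00,  2.21267863e-01,  1.52760494e+00,  2.14905770e-05,
        1.39468061e+00, -1.26136867e-01]), 'dq': array([ 0.00069418,  0.00175081, -0.00022836, -0.00092402, -0.0012018 ,
       -0.00094378]), 'tau': array([-3.05924118e-05, -4.96907687e+01, -3.89396739e+01, -2.96829712e-04,
        1.11567174e-02,  4.66601136e-06]), 'tcp_pos': array([0.16093243, 0.6033229 , 0.23817663]), 'tcp_rot': array([-4.08380351e-01, -3.11441280e+00,  2.97024963e-03]), 'wrist_force': array([ 0.52128363,  0.58485895, -0.0125545 ]), 'wrist_torque': array([-0.03362019, -0.00245207,  0.02487253]), 'finger_force': 0.0, 'gripper_width': 0.08567036583387155}
scene {'fov_y': 44.686070403090106, 'cx': 263.49155849581064, 'cy': 190.22203559257932, 'k1': -0.07691113073759118, 'eye': array([-0.26614745, -0.63385538,  0.91934521]), 'attitude': array([ 0.79615127, -0.34626519, -0.77162788]), 'shot': 1}
cover_plate [([209.6, 142.7], 0.8), ([356.7, 243.1], 0.73)]
pin0_tip [([216.8, 152.0], 0.86)]
pin1_tip [([208.6, 136.9], 0.76), ([219.0, 166.4], 0.43)]
cradle [([
[... 878 characters left out ...]
9], 0.92), ([162.9, 201.3], 0.49)]
wide_housing_hole0 [([347.3, 205.6], 0.6)]
wide_housing_hole1 [([347.3, 205.6], 0.6)]
big_sleeve [([247.7, 170.3], 0.81)]
mid_sleeve [([247.9, 212.7], 0.84)]
lone_sleeve [([244.3, 130.9], 0.72)]
wrist {'fov_y': 62.20817984571481, 'cx': 250.57926382059486, 'cy': 183.1204412584034, 'k1': -0.048212148293517026, 'eye': array([0.09448151, 0.62156747, 0.37265877]), 'attitude': array([-0.23588895, -0.18207028,  1.30224314]), 'shot': 3}
cover_plate [([34.5, 241.9], 0.85)]
pin0_tip [([35.2, 209.3], 0.84)]
pin1_tip [([46.2, 254.8], 0.92)]
cradle []
wide_housing []
narrow_housing []
wide_housing_hole0 []
wide_housing_hole1 []
big_sleeve []
mid_sleeve []
lone_sleeve []
```

```bash
cd pics; python3 -c "
import cv2,numpy as np
a=cv2.imread('scene0.png')[90:300,150:430];b=cv2.imread('top0.png')[90:330,100:400]
cv2.imwrite('s.png',cv2.resize(a,None,fx=2.8,fy=2.8,interpolation=cv2.INTER_CUBIC));cv2.imwrite('t.png',cv2.resize(b,None,fx=2.5,fy=2.5,interpolation=cv2.INTER_CUBIC))"
```

```text
(no output)
```

View pics/s.png

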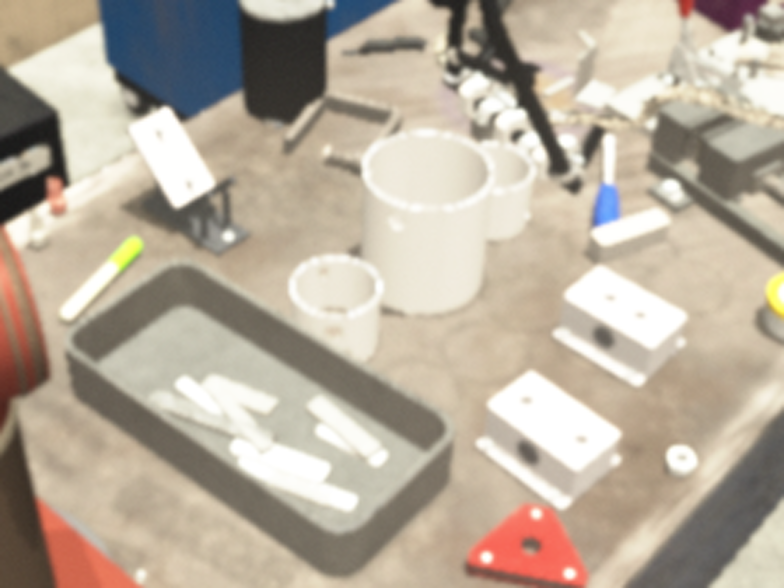

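View pics/t.png

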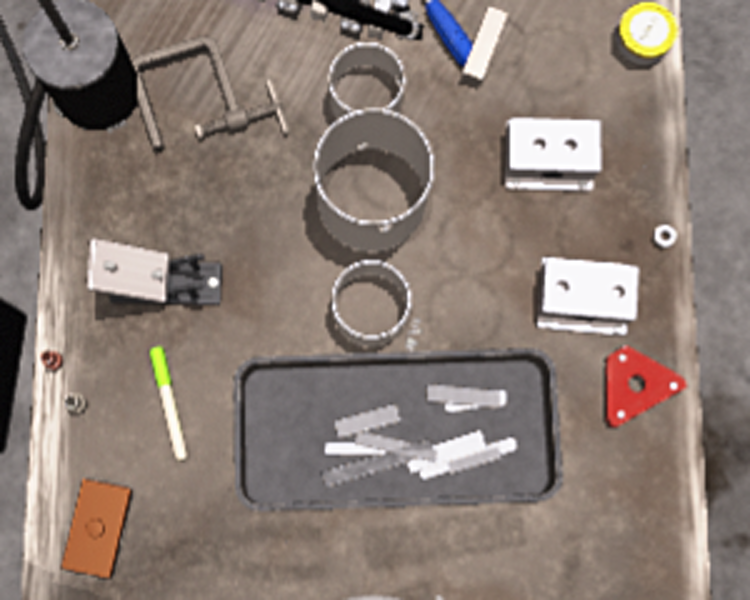

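The pictures show the plate pins-up on the cradle at top-view px (~150,198). The sleeves run in a row near column 247. The housing with wide-spaced holes is the lower one in the top view (holes at about (325,204) and (347,206)), and the narrow one is above it at (322,154).

Run:
```python
from h import *
print("tipreach",tip_reach, end=' ')
try: print(tip_reach())
except Exception as e: print(e)
S=sense();print(np.round(R.from_rotvec(S["tcp_rot"]).as_matrix(),3))
C={n:capture(n) for n in ["scene","top","wrist"]}
r=lambda p:np.round(p,4).tolist()
t=C["top"];s=C["scene"];w=C["wrist"]
for l in ["pin0_tip","pin1_tip","cover_plate","wide_housing_hole0","wide_housing_hole1","cradle","narrow_housing","big_sleeve","mid_sleeve","lone_sleeve"]:
    for n,c in C.items():
        for q in tip_of(c,l)[:3]:
            z={"wide":.05}.get(l[:4],0)
            print(n,l,np.round(q["xy"],1),round(q["confidence"],2),r(onz(c,q["xy"],z)[0]))
P={}
P["p0"]=tri([(s,[216.8,152]),(t,[161.4,196.2]),(w,[35.2,209.3])]);P["p1"]=tri([(s,[208.6,136.9]),(t,[147.2,193.7]),(w,[46.2,254.8])])
for k in P:print(k,r(P[k]),[r(proj(c,P[k])) for c in C.values()])
print(np.linalg.norm(P["p1"]-P["p0"]))
img=cv2.resize(w["img"][100:340,0:200,::-1],None,fx=2.5,fy=2.5,interpolation=cv2.INTER_CUBIC)
tt=cv2.resize(t["img"][180:225,125:190,::-1],None,fx=4,fy=4,interpolation=cv2.INTER_CUBIC)
o=np.zeros((600,800,3),np.uint8);o[:img.shape[0],:img.shape[1]]=img;o[:180,520:780]=tt
ss=cv2.resize(s["img"][115:185,190:250,::-1],None,fx=4.3,fy=4.3,interpolation=cv2.INTER_CUBIC);o[200:200+ss.shape[0],520:520+ss.shape[1]]=ss
cv2.imwrite("pics/w.png",o)
```

```text
tipreach 0.008 'float' object is not callable
[[-0.966  0.258  0.   ]
 [ 0.258  0.966 -0.   ]
 [-0.    -0.    -1.   ]]
scene pin0_tip [216.3 151. ] 0.71 [0.5292, 0.3176, 0.0]
top pin0_tip [163.2 199. ] 0.81 [0.4837, 0.2531, 0.0]
top pin0_tip [137.  314.2] 0.56 [0.153, 0.3145, 0.0]
wrist pin0_tip [ 35.9 211.4] 0.59 [0.1628, 0.3194, 0.0]
scene pin1_tip [207.4 134.4] 0.65 [0.5731, 0.4102, 0.0]
top pin1_tip [145.4 193.1] 0.66 [0.5013, 0.3062, 0.0]
top pin1_tip [139.4 287.8] 0.57 [0.2259, 0.3112, 0.0]
wrist pin1_tip [ 44.7 255.5] 0.86 [0.2235, 0.3031, 0.0]
scene cover_plate [211.8 143.2] 0.71 [0.5486, 0.3608, 0.0]
top cover_plate [136.7 301.7] 0.77 [0.1874, 0.317, 0.0]
top cover_plate [148.  196.3] 0.76 [0.4917, 0.2981, 0.0]
top cover_plate [160.2 201.7] 0.16 [0.4756, 0.2616, 0.0]
wrist cover_plate [ 33.9 240.8] 0.86 [0.2001, 0.2982, 0.0]
scene wide_housing_hole0 [356.  246.2] 0.87 [0.4541, -0.2768, 0.05]
scene wide_housing_hole0 [335.3 234. ] 0.78 [0.4526, -0.2142, 0.05]
top wide_housing_hole0 [348.6 206.8] 0.93 [0.4532, -0.2832, 0.05]
top wide_housing_hole0 [249.3 167.3] 0.69 [0.5682, -
[... 612 characters left out ...]
2 [0.6287, -0.2177, 0.0]
top narrow_housing [320.3 154.7] 0.62 [0.6221, -0.2154, 0.0]
scene big_sleeve [297.6 188.8] 0.96 [0.5662, 0.002, 0.0]
top big_sleeve [250. 168.] 0.72 [0.5796, -0.0032, 0.0]
top big_sleeve [246.  212.8] 0.58 [0.4433, 0.0086, 0.0]
scene mid_sleeve [269.2 210.6] 0.81 [0.4399, 0.0012, 0.0]
top mid_sleeve [246.5 213.5] 0.64 [0.4412, 0.0071, 0.0]
scene lone_sleeve [324.4 166.3] 0.71 [0.7063, 0.0087, 0.0]
top lone_sleeve [244.9 130.4] 0.92 [0.6978, 0.0124, 0.0]
p0 [0.3666, 0.2573, 0.038] [[[188.992, 173.1213]], [[158.1287, 236.9391]], [[44.6556, 366.4152]]]
p1 [0.3906, 0.2848, 0.0624] [[[188.329, 159.1407]], [[147.1155, 227.2808]], [[60.2566, 391.6289]]]
0.04386024386380563
```

View pics/w.png

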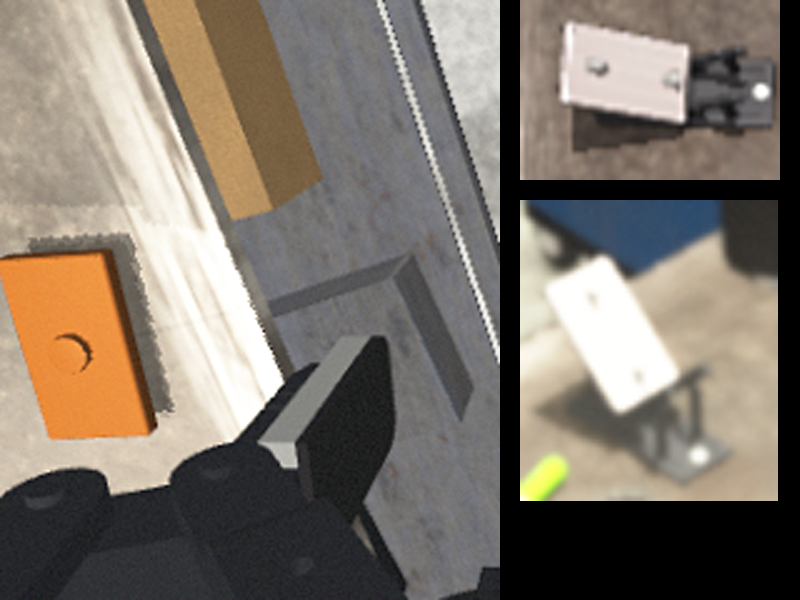

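The wrist picture shows only the brown look-alike, so its pin hits are discarded. I'll fit the cradle and plate model to the corners and pins in the scene and top crops.

```bash
cat > fit.py <<'E'
from h import *
from scipy.optimize import least_squares
u=np.array([-1,0,1])/2**.5;n=np.array([1,0,1])/2**.5;y=np.array([0,1,0.])
def plate(px,py,pz,dy): # plate coords -> cradle coords; left slope (outer face down => plate z = -n)
    return np.array([0,0,.032])+(px+.05)*u+py*y*1+(.005-pz)*n+dy*y
def world(q,p):
    return np.array([p[0],p[1],0])+R.from_euler('z',p[2]).apply(q)
E
python3 - <<'E'
from fit import *
s=capture("scene");t=capture("top")
# cradle x -> world -y : yaw about -90deg; cradle y -> world +x
obs=[]
P=lambda *a:('p',a)
for sy,(up,lo) in {1:((136.5,186),(167.5,191.5)),-1:((135.5,205.7),(165,210.7))}.items():
    obs+=[(t,P(.05,sy*.028,-.005),up),(t,P(-.05,sy*.028,-.005),lo)]
obs+=[(s,P(.05,.028,-.005),(210.5,128)),(s,P(.05,-.028,-.005),(196.5,136.6)),(s,P(-.05,.028,-.005),(227.2,156.2)),(s,P(-.05,-.028,-.005),(213.7,164.5))]
obs+=[(t,P(-.032,0,-.017),(163.2,199.3)),(t,P(.032,0,-.017),(145,196)),(s,P(-.032,0,-.017),(217,154)),(s,P(.032,0,-.017),(207.3,136.8))]
obs+=[(t,('c',(.065,.025,.006)),(188.7,195)),(t,('c',(.065,-.025,.006)),(187.7,211.7))]
def res(p,full=False):
    o=[]
    for c,(k,a),xy in obs:
        q=plate(*a,p[3]) if k=='p' else np.array(a)
        o.append(proj(c,world(q,p))[0]-xy)
    return np.array(o) if full else np.ravel(o)
f=least_squares(res,[.48,.26,-1.57,0],loss='soft_l1')
print(np.round(f.x,4),np.degrees(f.x[2]));print(np.round(res(f.x,True),1).tolist())
E
```

```text
[ 4.7120e-01  2.4350e-01 -1.5907e+00 -9.0000e-04] -91.1380136440978
[[1.0, -0.7], [-0.2, -0.1], [0.7, -0.3], [1.2, -0.1], [-1.2, 0.1], [-1.3, -1.0], [-1.2, -0.2], [-1.3, -0.4], [0.9, 0.2], [-0.0, -0.2], [0.9, -0.1], [-0.3, -1.1], [-0.1, -0.0], [0.1, 0.0]]
```

```bash
cat >> h.py <<'E'
def Rt(az,tilt=0): # tool y horizontal at azimuth az(deg); tilt deg: tool body leans to +x_tool side when down
    y=np.array([np.cos(np.radians(az)),np.sin(np.radians(az)),0]);z=np.array([0,0,-1.]);x=np.cross(y,z)
    return np.c_[x,y,z]@R.from_rotvec([0,np.radians(-tilt),0]).as_matrix()
def delta(pos,M,cmd=None):
    S=sense();p,r=(S["tcp_pos"],S["tcp_rot"]) if cmd is None else cmd
    A=R.from_rotvec(r).as_matrix()
    print("shift",np.round(A.T@(np.array(pos)-p),4),"turn",np.round(R.from_matrix(A.T@M).as_rotvec(),4),"now",np.round(p,4))
E
python3 - <<'E'
from h import *
delta([.4735,.365,.2],Rt(-1.1),(np.array([.161,.604,.239]),sense()["tcp_rot"]))
print(Rt(-1.1,45).round(3))
E
```

```text
shift [-0.3636 -0.1503  0.039 ] turn [ 0.     -0.      1.3292] now [0.161 0.604 0.239]
[[ 0.014  1.    -0.014]
 [ 0.707 -0.019 -0.707]
 [-0.707  0.    -0.707]]
```

```bash
python3 -m jog '-.02 -.008 .002 0 0 .07;-.06 -.025 .006 0 0 .2;-.10 -.04 .011 0 0 .35;-.14 -.058 .015 0 0 .5;-.18 -.075 .02 0 0 .64;-.22 -.09 .024 0 0 .78;-.26 -.107 .028 0 0 .92;-.3 -.124 .032 0 0 1.06;-.33 -.136 .036 0 0 1.19;-.355 -.147 .038 0 0 1.3;-.3636 -.1503 .039 0 0 1.3292;-.3636 -.1503 .039 0 0 1.3292;-.3636 -.1503 .039 0 0 1.3292' 0.15 20
python3 - <<'E'
from h import *
w=capture("wrist");S=sense();print(S["tcp_pos"],S["joint_positions"],S["gripper_width"],w["eye"])
for l in ["pin0_tip","pin1_tip","cover_plate","cradle"]: print(l,[(np.round(q["xy"],1).tolist(),round(q["confidence"],2)) for q in tip_of(w,l)[:2]])
from fit import *
p=[.4712,.2435,-1.5907]
img=w["img"][:,:,::-1].copy()
for c in [(.05,.028,-.005),(.05,-.028,-.005),(-.05,.028,-.005),(-.05,-.028,-.005),(-.032,0,-.017),(.032,0,-.017)]:
    q=proj(w,world(plate(*c,-.001),p))[0];print(c,q.round(1));cv2.circle(img,tuple(int(v) for v in q),3,(0,0,255),1)
for c in [(.065,.025,.006),(.065,-.025,.006),(-.065,.025,.006),(-.065,-.025,.006),(.047,.02,.079),(.047,-.02,.079)]:
    q=proj(w,world(np.array(c),p))[0];cv2.circle(img,tuple(int(v) for v in np.clip(q,-999,999)),3,(0,255,0),1)
cv2.imwrite("pics/w1.png",img)
E
```

```text
time_s: 4.85
tcp_pos: [0.473, 0.3655, 0.2003]
tcp_rot: [-2.24, -2.202, 0.0]
wrist_force: [-0.1, -0.2, 0.2]
gripper_width: 0.0127
finger_force: 0.0
[0.47281873 0.36577948 0.20044   ] [5.26281819e-01 1.85669459e-01 1.64095031e+00 5.56087289e-04
 1.31504288e+00 5.42803186e-01] 0.01305011322680124 [0.47480108 0.43471819 0.33370763]
pin0_tip [([250.8, 290.9], 0.68)]
pin1_tip [([32.6, 216.2], 0.83), ([249.0, 281.0], 0.81)]
cover_plate [([250.9, 268.2], 0.81)]
cradle [([250.5, 262.5], 0.69)]
(0.05, 0.028, -0.005) [284.7 261.3]
(0.05, -0.028, -0.005) [213.7 261. ]
(-0.05, 0.028, -0.005) [275.6 286.6]
(-0.05, -0.028, -0.005) [223.1 286.4]
(-0.032, 0, -0.017) [249.2 295.2]
(0.032, 0, -0.017) [249.1 281.5]
```

View pics/w1.png

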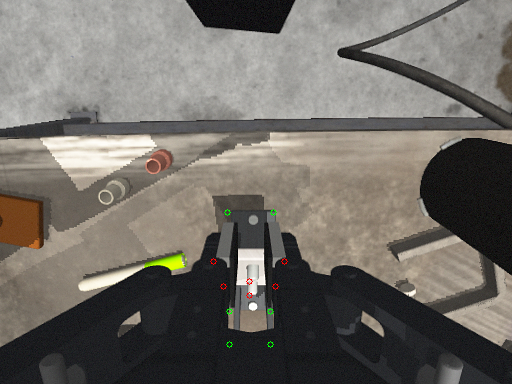

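The overlay matches the cradle base to within about 4 px (~3 mm in +x). Next I descend to the left of the plate and push.

```bash
python3 -m jog '0 .0005 .01 0 0 0;0 .001 .035 0 0 0;0 .002 .06 0 0 0;0 .002 .085 0 0 0;0 .002 .105 0 0 0;0 .002 .112 0 0 0;-.01 .002 .112 0 0 0;-.02 .002 .112 0 0 0;-.02 .002 .112 0 0 0' && python3 -m jog '-.004 0 0 0 0 0;-.008 0 0 0 0 0;-.012 0 0 0 0 0;-.016 0 0 0 0 0;-.02 0 -.002 0 0 0;-.024 0 -.005 0 0 0;-.028 0 -.008 0 0 0;-.032 0 -.011 0 0 0;-.036 0 -.014 0 0 0;-.040 0 -.017 0 0 0;-.040 0 -.017 0 0 0'
python3 - <<'E'
from h import *
s=capture("scene");t=capture("top")
o=np.hstack([cv2.resize(s["img"][110:190,180:260,::-1],None,fx=5,fy=5),cv2.resize(t["img"][165:245,110:190,::-1],None,fx=5,fy=5)])
cv2.imwrite("pics/a.png",o)
E
```

```text
time_s: 6.0
tcp_pos: [0.4761, 0.3438, 0.0896]
tcp_rot: [2.243, 2.198, 0.002]
wrist_force: [0.0, 0.6, 0.3]
gripper_width: 0.0131
finger_force: 0.0
time_s: 7.1
tcp_pos: [0.4747, 0.3042, 0.1056]
tcp_rot: [2.243, 2.199, -0.0]
wrist_force: [0.2, 0.5, 0.3]
gripper_width: 0.0127
finger_force: 0.4
```

View pics/a.png

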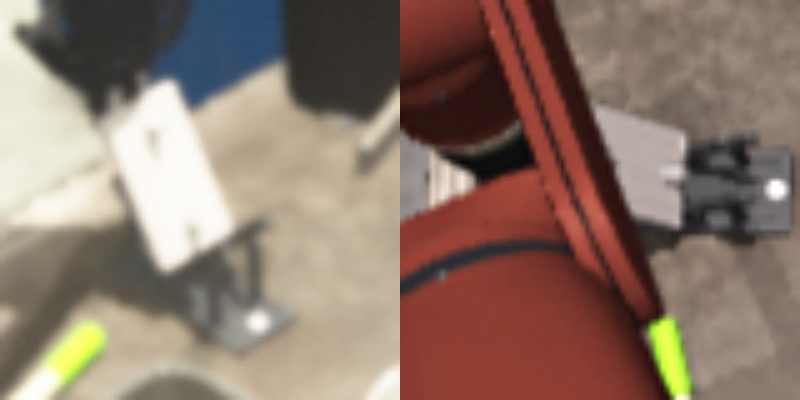

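The plate is rising, with the fingers behind its upper end. I continue past upright.

```bash
python3 -m jog '-.004 0 -.002 0 0 0;-.008 0 -.004 0 0 0;-.012 0 -.006 0 0 0;-.016 0 -.008 0 0 0;-.02 0 -.01 0 0 0;-.024 0 -.012 0 0 0;-.028 0 -.013 0 0 0;-.032 0 -.013 0 0 0;-.036 0 -.013 0 0 0;-.04 0 -.013 0 0 0;-.044 0 -.013 0 0 0;-.048 0 -.013 0 0 0;-.052 0 -.013 0 0 0;-.056 0 -.013 0 0 0;-.060 0 -.013 0 0 0;-.064 0 -.013 0 0 0;-.068 0 -.013 0 0 0;-.072 0 -.013 0 0 0;-.076 0 -.013 0 0 0;-.076 0 -.013 0 0 0'
python3 - <<'E'
from h import *
s=capture("scene");t=capture("top")
o=np.hstack([cv2.resize(s["img"][110:190,180:260,::-1],None,fx=5,fy=5),cv2.resize(t["img"][165:245,120:200,::-1],None,fx=5,fy=5)])
cv2.imwrite("pics/b.png",o)
E
```

```text
time_s: 9.2
tcp_pos: [0.4731, 0.2284, 0.1183]
tcp_rot: [2.243, 2.199, -0.0]
wrist_force: [0.2, -0.2, -1.0]
gripper_width: 0.0129
finger_force: 0.0
```

View pics/b.png

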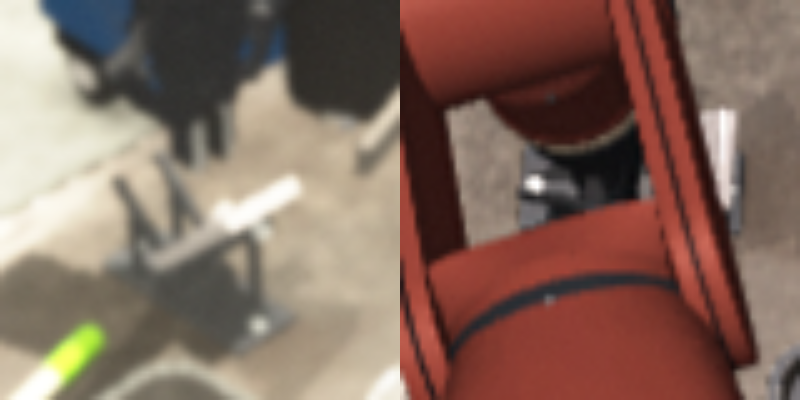

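The plate is now pins-down on the right slope (scene crop, about (225,225)). I back off to a tilted hover to measure it.

Run:
```python
from h import *
delta([.4735,.300,.166],Rt(-1.1,45))
```

```text
shift [ 0.0712 -0.0011 -0.0476] turn [ 0.000e+00 -7.855e-01 -3.000e-04] now [0.4732 0.2288 0.1184]
```

```bash
python3 -m jog '0 0 -.015 0 0 0;.005 0 -.04 0 0 0;.02 0 -.06 0 -.1 0;.035 0 -.07 0 -.23 0;.05 0 -.07 0 -.37 0;.06 0 -.065 0 -.5 0;.067 0 -.055 0 -.64 0;.0712 -.001 -.05 0 -.74 0;.0712 -.001 -.0476 0 -.785 0;.0712 -.001 -.0476 0 -.785 0;.0712 -.001 -.0476 0 -.785 0;.0712 -.001 -.0476 0 -.785 0' 1 60
python3 - <<'E'
from h import *
from fit import *
S=sense();print(S["joint_positions"].round(3))
w=capture("wrist");s=capture("scene");t=capture("top")
for n,c in dict(w=w,s=s,t=t).items():
  for l in ["cover_plate"]: print(n,l,[(np.round(q["xy"],1).tolist(),round(q["confidence"],2)) for q in tip_of(c,l)[:3]])
img=w["img"][:,:,::-1].copy()
u2=np.array([1,0,1])/2**.5;n2=np.array([-1,0,1])/2**.5
p=[.4742,.2435,-1.5907]
for a,b in [(.005,.028),(.005,-.028),(.105,.028),(.105,-.028)]:
    q=proj(w,world(np.array([0,b,.032])+a*u2+.01*n2,p))[0];print(a,b,q.round(1));cv2.circle(img,tuple(int(v) for v in q),3,(0,0,255),1)
cv2.imwrite("pics/w2.png",cv2.resize(img,(768,576)))
E
```

```text
time_s: 10.5
tcp_pos: [0.4741, 0.3001, 0.1674]
tcp_rot: [1.782, 1.745, -0.733]
wrist_force: [-0.4, -0.4, -0.4]
gripper_width: 0.0851
finger_force: 0.0
[ 0.726  0.574  1.39  -0.554  1.741  0.813]
w cover_plate [([248.7, 169.6], 0.68)]
s cover_plate [([225.3, 152.9], 0.68)]
t cover_plate [([139.0, 300.8], 0.75), ([174.0, 197.5], 0.58)]
0.005 0.028 [285.9 118.6]
0.005 -0.028 [216.2 118.6]
0.105 0.028 [282.5 233.1]
0.105 -0.028 [219.5 233.2]
```

View pics/w2.png

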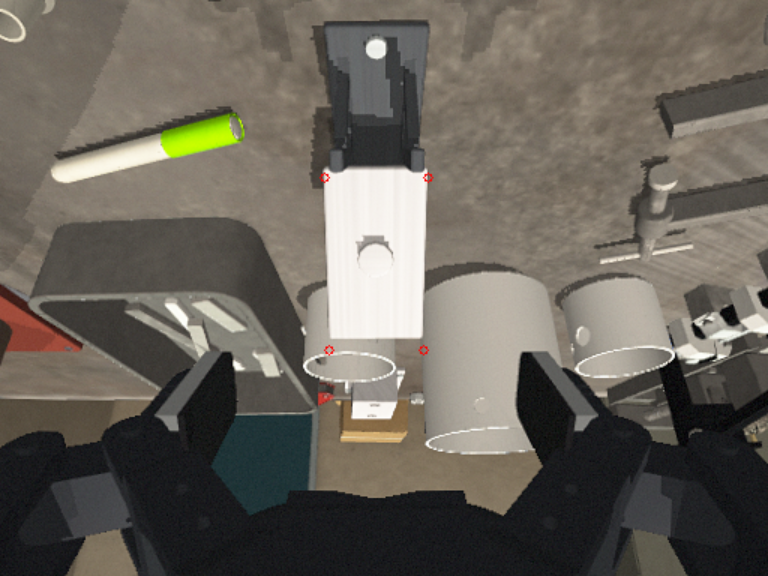

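The tilted wrist view shows the plate squarely on the slope, boss up. Its centre is at about (251,169) in camera px, and the jaws are centred on it. I compute the grasp approach.

Run:
```python
from h import *
delta([.4738,.2021,.0676],Rt(-1.1,45))
```

```text
shift [0.0007 0.0019 0.1391] turn [ 0.0001 -0.0013 -0.0011] now [0.4737 0.2998 0.1666]
```

```bash
python3 -m jog '0 0 .01 0 0 0;0 .001 .03 0 0 0;0 .001 .05 0 0 0;.0005 .001 .07 0 0 0;.0005 .001 .088 0 0 0;.0005 .001 .103 0 0 0;.0005 .001 .115 0 0 0;.0005 .001 .125 0 0 0;.0005 .001 .132 0 0 0;.0005 .001 .136 0 0 0;.0005 .001 .139 0 0 0;.0005 .001 .139 0 0 0' && python3 -m jog '0 0 0 0 0 0;0 0 0 0 0 0;0 0 0 0 0 0;0 0 0 0 0 0;0 0 0 0 0 0;0 0 0 0 0 0;0 0 0 0 0 0;0 0 0 0 0 0;0 0 0 0 0 0;0 0 0 0 0 0' 0.4 80
```

```text
time_s: 12.0
tcp_pos: [0.4726, 0.2022, 0.0672]
tcp_rot: [1.78, 1.746, -0.736]
wrist_force: [0.0, 0.7, 0.0]
gripper_width: 0.0856
finger_force: 0.0
time_s: 13.0
tcp_pos: [0.4729, 0.2029, 0.0678]
tcp_rot: [1.78, 1.746, -0.735]
wrist_force: [-1.1, 6.1, 5.5]
gripper_width: 0.0543
finger_force: 84.0
```

```bash
python3 -m jog '0 0 -.003 0 0 0;0 0 -.01 0 0 0;0 0 -.02 0 0 0;0 0 -.035 0 0 0;0 0 -.05 0 0 0;0 0 -.065 0 0 0;0 0 -.08 0 0 0;0 0 -.092 0 0 0;0 0 -.1 0 0 0;0 0 -.1 0 0 0'
python3 - <<'E'
from h import *
delta([.4738,.26,.26],Rt(-1.1,0))
E
```

```text
time_s: 14.0
tcp_pos: [0.4744, 0.274, 0.1389]
tcp_rot: [1.78, 1.746, -0.734]
wrist_force: [-0.3, 0.2, -1.7]
gripper_width: 0.0542
finger_force: 84.2
shift [-0.0954 -0.0001 -0.0758] turn [1.700e-03 7.838e-01 2.000e-04] now [0.4744 0.274  0.1389]
```

```bash
python3 -m jog '-.006 0 -.005 0 .03 0;-.016 0 -.013 0 .1 0;-.028 0 -.022 0 .19 0;-.04 0 -.032 0 .28 0;-.052 0 -.042 0 .38 0;-.064 0 -.05 0 .48 0;-.075 0 -.06 0 .57 0;-.085 0 -.067 0 .66 0;-.092 0 -.073 0 .73 0;-.095 0 -.0755 .001 .77 0;-.0954 0 -.0758 .0017 .784 0;-.0954 0 -.0758 .0017 .784 0'
python3 - <<'E'
from h import *
delta([.4560,-.36,.26],Rt(-1.1,0))
E
```

```text
time_s: 15.2
tcp_pos: [0.4734, 0.2581, 0.2584]
tcp_rot: [-2.244, -2.198, 0.005]
wrist_force: [-0.9, -0.5, -1.8]
gripper_width: 0.0542
finger_force: 84.2
shift [-6.183e-01 -4.400e-03 -3.000e-04] turn [-0.0025  0.002  -0.0019] now [0.4734 0.2581 0.2584]
```

```bash
python3 -m jog '-.006 0 0 0 0 0;-.018 0 0 0 0 0;-.038 0 0 0 0 0;-.064 0 0 0 0 0;-.095 0 0 0 0 0;-.13 0 0 0 0 0;-.17 0 0 0 0 0;-.21 -.001 0 0 0 0;-.25 -.001 0 0 0 0;-.29 -.002 0 0 0 0;-.33 -.002 0 0 0 0;-.37 -.003 0 0 0 0;-.41 -.003 0 0 0 0;-.45 -.003 0 0 0 0;-.488 -.004 0 0 0 0;-.523 -.004 0 0 0 0;-.555 -.004 0 0 0 0;-.585 -.004 0 0 0 0;-.605 -.004 0 0 0 0;-.618 -.004 0 -.0025 .002 -.002' && python3 -m jog '0 0 0 0 0 0;0 0 0 0 0 0;0 0 0 0 0 0'
python3 - <<'E'
from h import *
S=sense();T=R.from_rotvec(S["tcp_rot"]).as_matrix();print(S["joint_positions"].round(3),T.round(4).tolist())
C={n:capture(n) for n in ["wrist","scene","top"]}
for n,c in C.items():
  for l in ["wide_housing_hole0","wide_housing","narrow_housing"]:
    for q in tip_of(c,l)[:3]: print(n,l,np.round(q["xy"],1),round(q["confidence"],2),onz(c,q["xy"],.05 if 'hole' in l else 0)[0].round(4))
w=C["wrist"]
img=w["img"][:,:,::-1].copy()
# expected near end of plate: tool x=.056, y=+-.028, outer face z: slab centre at TCP z -.009, outer -.014
for y in (-.028,.028):
    q=proj(w,S["tcp_pos"]+T@np.array([.056,y,-.014]))[0];print(q);cv2.circle(img,tuple(int(v) for v in q),3,(0,0,255),1)
cv2.imwrite("pics/w3.png",cv2.resize(img,(768,576),interpolation=cv2.INTER_CUBIC))
E
```

```text
time_s: 17.2
tcp_pos: [0.4569, -0.3601, 0.2591]
tcp_rot: [-2.241, -2.2, -0.002]
wrist_force: [0.8, -0.0, -1.7]
gripper_width: 0.0542
finger_force: 84.3
time_s: 17.5
tcp_pos: [0.4576, -0.3576, 0.2596]
tcp_rot: [-2.239, -2.203, -0.003]
wrist_force: [-0.6, -0.7, -1.4]
gripper_width: 0.054
finger_force: 84.3
[-0.8    0.103  1.621  0.002  1.419 -0.784] [[0.0166, 0.9999, 0.0008], [0.9999, -0.0166, 0.0015], [0.0015, 0.0008, -1.0]]
wrist wide_housing_hole0 [249.9  85.4] 0.8 [ 0.4588 -0.2804  0.05  ]
wrist wide_housing_hole0 [248.4  18.6] 0.58 [ 0.4583 -0.2165  0.05  ]
wrist wide_housing [250.4  56.8] 0.89 [ 0.4598 -0.2471  0.    ]
wrist narrow_housing [395.6  21.3] 0.92 [ 0.6269 -0.2095  0.    ]
scene wide_housing_hole0 [337.3 236.1] 0.98 [ 0.4502 -0.2223  0.05  ]
scene wide_housing_hole0 [356.5 246. ] 0.65 [ 0.4555 -0.2773  0.05  ]
scene wide_housing_hole0 [345.1 254.1] 0.38 [ 0.4147 -0.2718  0.05  ]
scene wide_housing [343.6 254. ] 0.81 [ 0.4515 -0.2479  0.    ]
top wide_housing_hole0 [325.3 204.7] 0.76 [ 0.459 -0.217  0.05 ]
top wide_housing_hole0 [347.2 205.3] 0.67 [ 0.4575 -0.2794  0.05  ]
top wide_housing [332.3 208. ] 0.83 [ 0.4587 -0.2462  0.    ]
top narrow_housing [321.9 152.7] 0.62 [ 0.6284 -0.2204  0.    ]
[174.40219637 129.88574246]
[324.22098862 130.06448359]
```

View pics/w3.png

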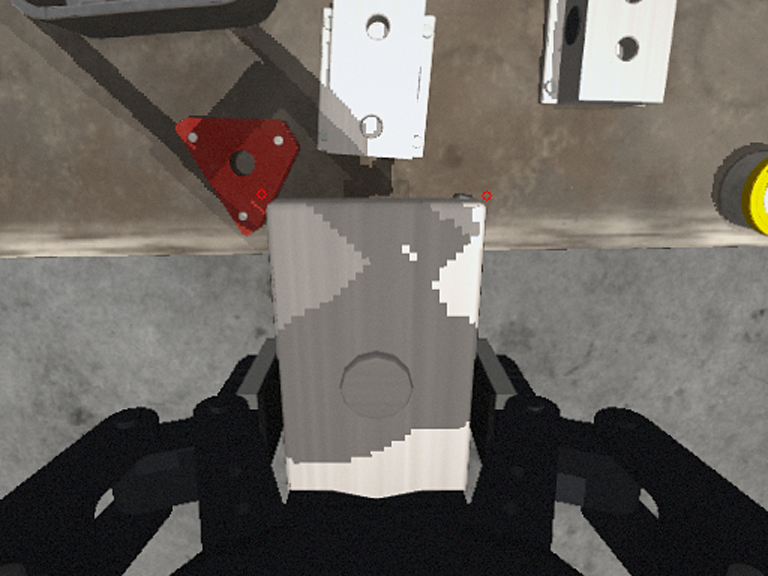

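The wrist view shows the held plate with near corners at (178,135) and (325,135) px and the boss at (250,256). The wide housing's holes are at about (251,18) and (247,84). I zoom in on the holes and solve for the in-hand plate pose.

Run:
```python
from h import *
from scipy.optimize import least_squares
S=sense();w=capture("wrist");t=capture("top")
np.save("w3.npy",dict(w=w,t=t,S=S),allow_pickle=True)
o=np.zeros((550,800,3),np.uint8)
o[:,:500]=cv2.resize(w["img"][0:110,200:300,::-1],None,fx=5,fy=5,interpolation=cv2.INTER_CUBIC)
o[:240,510:510+276]=cv2.resize(t["img"][185:225,315:361,::-1],None,fx=6,fy=6,interpolation=cv2.INTER_CUBIC)
cv2.imwrite("pics/h.png",o)
T=R.from_rotvec(S["tcp_rot"]).as_matrix();p0=S["tcp_pos"]
f=lambda x:(np.array(x)+.5)/1.5-.5
nl,nr,b,el,er=map(f,[(268,203),(487,203),(376.5,384),(287,490),(470,490)])
def P(q,v): # plate pt -> world ; v: tx,ty,tz, rotvec in tool frame
    M=T@R.from_rotvec(v[3:]).as_matrix()@np.diag([-1,1,-1.])
    return p0+T@v[:3]+M@np.array(q)
def edge(v,sy,pt):
    a=proj(w,[P((-.05,sy,.005),v),P((.045,sy,.005),v)]);d=a[1]-a[0];n=np.array([-d[1],d[0]])/np.linalg.norm(d);return n@(pt-a[0])
def res(v):
    r=[]
    r+=list(proj(w,P((-.05,-.028,.005),v))[0]-nl)+list(proj(w,P((-.05,.028,.005),v))[0]-nr)+list(proj(w,P((0,0,.010),v))[0]-b)
    r+=[edge(v,-.028,el),edge(v,.028,er)]
    return r
g=least_squares(res,[.006,0,-.009,0,0,0])
print(g.x[:3].round(4),np.degrees(g.x[3:]).round(2),np.round(g.fun,2))
pins=np.array([P((sx*.032,0,-.017),g.x) for sx in(-1,1)]);print("pins",pins.round(4).tolist())
print("cam tilt z",(-att(w)[:,2]).round(4))
```

```text
[ 0.0039  0.001  -0.0057] [-1.85 -0.23 -0.31] [ 0.49 -0.7  -0.54 -0.72  0.19  1.62  0.87 -1.01]
pins [[0.4595, -0.3231, 0.2482], [0.4587, -0.3871, 0.2484]]
cam tilt z [-0.0039 -0.2725 -0.9621]
```

View pics/h.png

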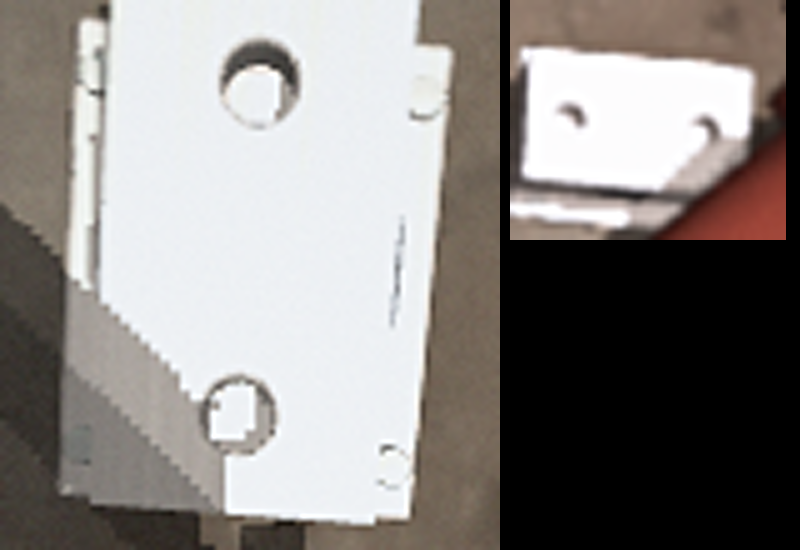

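Run:
```python
from h import *
from scipy.optimize import least_squares
Z=np.load("w3.npy",allow_pickle=True).item();w,t,S=Z["w"],Z["t"],Z["S"]
T=R.from_rotvec(S["tcp_rot"]).as_matrix();p0=S["tcp_pos"]
f=lambda x:(np.array(x)+.5)/1.5-.5
nl,nr,b,el,er=map(f,[(268,203),(487,203),(376.5,384),(287,490),(470,490)])
def P(q,v):
    M=T@R.from_rotvec([0,v[3],0]).as_matrix()@np.diag([-1,1,-1.])
    return p0+T@v[:3]+M@np.array(q)
def edge(v,sy,pt):
    a=proj(w,[P((-.05,sy,.005),v),P((.045,sy,.005),v)]);d=a[1]-a[0];n=np.array([-d[1],d[0]])/np.linalg.norm(d);return n@(pt-a[0])
def res(v):
    return list(proj(w,P((-.05,-.028,.005),v))[0]-nl)+list(proj(w,P((-.05,.028,.005),v))[0]-nr)+list(proj(w,P((0,0,.010),v))[0]-b)+[edge(v,-.028,el),edge(v,.028,er)]
g=least_squares(res,[.006,0,-.009,0])
print(g.x[:3].round(4),np.degrees(g.x[3:]).round(2),np.round(g.fun,2))
pins=np.array([P((sx*.032,0,-.017),g.x) for sx in(-1,1)]);print("pins",pins.round(4).tolist())
H=onz(w,[(251.6,16.2),(247.3,82.6)],.05);print(H.round(4).tolist(),np.linalg.norm(H[0]-H[1]))
c=lambda X,Y:(315+(X+.5)/6-.5,185+(Y+.5)/6-.5)
Ht=onz(t,[c(572-510,115),c(706-510,127)],.05);print("top",Ht.round(4).tolist(),np.linalg.norm(Ht[0]-Ht[1]))
d=H[0]-H[1];print("axis az",np.degrees(np.arctan2(d[1],d[0])), "pin az",np.degrees(np.arctan2(*(pins[0]-pins[1])[1::-1])), "mid",H.mean(0).round(4),pins.mean(0).round(4))
```

```text
[ 0.0039  0.0009 -0.0056] [-0.26] [ 0.82 -0.8  -0.22 -0.61  0.75  1.61  0.13 -1.71]
pins [[0.459, -0.3231, 0.2482], [0.4579, -0.3871, 0.2484]]
[[0.4615, -0.2156, 0.05], [0.456, -0.2789, 0.05]] 0.06349740297673838
top [[0.4617, -0.216, 0.05], [0.4562, -0.2795, 0.05]] 0.06375048319024502
axis az 85.07795606286406 pin az 88.97971102998778 mid [ 0.4587 -0.2473  0.05  ] [ 0.4584 -0.3551  0.2483]
```

Wrist and top views agree on the holes: spacing 63.6 mm, mid (0.459,-0.247), axis azimuth 85°. I move above them first.

Run:
```python
from h import *
delta([.4577,-.2513,.14],Rt(-5.0,0))
```

```text
shift [ 0.1074 -0.0017  0.1197] turn [ 0.0009 -0.0011  0.0693] now [ 0.4574 -0.3589  0.2596]
```

```bash
python3 -m jog '.004 0 0 0 0 .004;.012 0 0 0 0 .01;.024 0 0 0 0 .018;.04 0 0 0 0 .027;.057 -.001 0 0 0 .037;.073 -.001 0 0 0 .047;.087 -.001 .005 0 0 .056;.097 -.0015 .015 0 0 .063;.104 -.0017 .03 .0009 -.001 .068;.107 -.0017 .047 .0009 -.001 .0693;.1074 -.0017 .065 .0009 -.001 .0693;.1074 -.0017 .082 .0009 -.001 .0693;.1074 -.0017 .097 .0009 -.001 .0693;.1074 -.0017 .108 .0009 -.001 .0693;.1074 -.0017 .116 .0009 -.001 .0693;.1074 -.0017 .1197 .0009 -.001 .0693;.1074 -.0017 .1197 .0009 -.001 .0693;.1074 -.0017 .1197 .0009 -.001 .0693;.1074 -.0017 .1197 .0009 -.001 .0693'
python3 - <<'E'
from h import *
M=[]
for i in range(8):
    capture("top");S=sense();M.append(np.r_[S["tcp_pos"],S["tcp_rot"]])
M=np.array(M);print(M.std(0).round(4));m=M.mean(0);delta([.4577,-.2513,.071],Rt(-5.0,0),(m[:3],m[3:]))
s=capture("scene")
for l in ["pin0_tip","pin1_tip","cover_plate"]: print(l,[(np.round(q["xy"],1).tolist(),round(q["confidence"],2)) for q in tip_of(s,l)[:2]])
A=R.from_rotvec(m[3:]).as_matrix();print(A[:,2].round(4))
for sx in(1,-1): print(proj(s,m[:3]+A@np.array([.0039+sx*.032,.0009,.0114])).round(1))
E
```

```text
time_s: 20.1
tcp_pos: [0.4583, -0.2517, 0.1409]
tcp_rot: [2.315, 2.121, 0.0]
wrist_force: [0.4, 0.2, -1.1]
gripper_width: 0.054
finger_force: 84.3
[0.0001 0.0001 0.0002 0.0003 0.0003 0.0001]
shift [ 0.0002 -0.0003  0.0694] turn [0.0007 0.0004 0.0001] now [ 0.458  -0.2515  0.1404]
pin0_tip [([338.8, 210.7], 0.74), ([344.3, 253.3], 0.55)]
pin1_tip [([360.9, 224.7], 0.91), ([142.8, 200.0], 0.4)]
cover_plate [([351.0, 209.2], 0.81), ([269.0, 209.7], 0.3)]
[ 6.e-04 -4.e-04 -1.e+00]
[[341.4 210. ]]
[[362.  223.9]]
```

```bash
python3 -m jog '0 0 .004 0 0 0;0 0 .012 0 0 0;0 0 .022 0 0 0;0 0 .032 0 0 0;0 0 .041 0 0 0;0 0 .049 0 0 0;0 0 .056 0 0 0;0 0 .061 0 0 0;0 0 .065 0 0 0;0 0 .0675 0 0 0;0 0 .069 0 0 0;0 -.0003 .0694 0 0 0;0 -.0003 .0694 0 0 0;0 -.0003 .0694 0 0 0;0 -.0003 .0694 0 0 0;0 -.0003 .0694 0 0 0;0 -.0003 .0694 0 0 0;0 -.0003 .0694 0 0 0'
python3 - <<'E'
from h import *
s=capture("scene");S=sense();print(S["tcp_pos"],S["wrist_force"],S["dq"].round(3))
cv2.imwrite("pics/f.png",cv2.resize(s["img"][150:300,230:400,::-1],None,fx=4,fy=4,interpolation=cv2.INTER_CUBIC))
for l in ["pin0_tip","pin1_tip","mid_sleeve","big_sleeve"]: print(l,[(np.round(q["xy"],1).tolist(),round(q["confidence"],2)) for q in tip_of(s,l)[:2]])
A=R.from_rotvec(S["tcp_rot"]).as_matrix()
for sx in(1,-1):
    P=S["tcp_pos"]+A@np.array([.0039+sx*.032,.0009,.010]);print(P.round(4),proj(s,P).round(1))
print(proj(s,[[.4616,-.2158,.05],[.4561,-.2792,.05]]).round(1))
E
```

```text
time_s: 22.5
tcp_pos: [0.4575, -0.2513, 0.0707]
tcp_rot: [2.316, 2.123, 0.0]
wrist_force: [-0.6, -0.7, -1.8]
gripper_width: 0.0539
finger_force: 84.3
[ 0.4574492  -0.25127439  0.07064847] [-0.66973768  0.02017476 -1.74330046] [-0.001  0.    -0.001  0.    -0.002  0.001]
pin0_tip [([337.7, 227.6], 0.8)]
pin1_tip [([359.1, 240.5], 0.9), ([142.1, 199.4], 0.36)]
mid_sleeve [([267.7, 208.6], 0.81), ([344.8, 229.2], 0.45)]
big_sleeve [([301.2, 187.8], 0.94)]
[ 0.4615 -0.2156  0.0607] [[338.2 229.5]]
[ 0.4559 -0.2793  0.0606] [[357.9 243.4]]
[[337.9 232.4]
 [357.3 246.2]]
```

View pics/f.png

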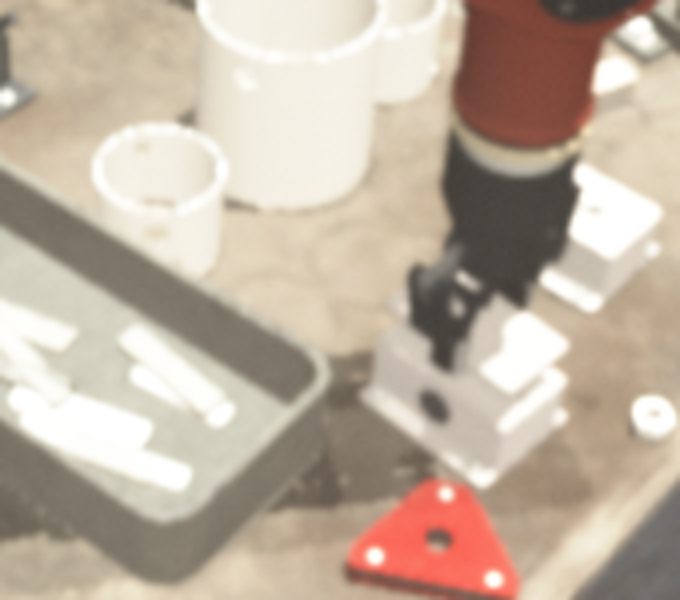

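The plate is held level above the wide housing with a visible gap and the pins over the holes. The sleeves stand where they were, and the arm is still.

```bash
python3 -c "
from station import finish_job
print(finish_job())"
```

```text
the job is handed in; nothing more can be done
None
```

The job is handed in at about 22.5 s: the plate was tipped over, carried across the sleeves without disturbing them, and is held level and still over the wide housing, with both pins within about 1 mm of the hole centres and roughly 1 cm above it by my measurements.

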